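# Stand the fallen lifting lugs back up

## Task

Two of the three lifting lugs on the rubber mat have fallen over. With the fingertips, push each fallen one by the raised edge of its base plate so that it tips back and stands on its base where it fell, following it over so that it is let down and does not slam. Do not pick anything up, and leave the lug that is standing and everything else on the bench undisturbed.

Things in the scene. Friction and masses are not known exactly. Their poses are not given: they have to be found in the camera images.
- lug_a: Fallen lifting lug, zinc-plated steel, 0.57 to 0.94 kg: base plate 70 (own x) x 100 (own y) x 8 mm and, in its middle, an eye plate 10 thick (own x), 54 wide (own y), rising 85 mm above the plate, its top half-round with a hole. Origin: centre of the underside; own z runs from the underside along the eye (up when standing, now sideways, 19 degrees below level, the eye tip on the mat).
- lug_a_heel (a point): Middle of the 100 mm underside edge at own (+35, 0, 0) mm, now next to the mat: the lug rolls about this side. It stays on the mat within a few mm while the lug is tipped. Balance is passed when own z is about 57 degrees from upright; from there the lug drops by itself. Standing, its origin has gone about 45 to 50 mm in the direction of the push.
- lug_a_rim (a point): Middle of the other 100 mm edge, on the eye's side of the base plate, own (-35, 0, 8) mm: now the raised edge, 66 mm above the mat, leaning 19 degrees over to the eye's side. Pushed level, from the eye's side, square to the edge, away from where the eye points, it rolls the lug back (3 to 6 N).
- lug_a_eye (a point): Centre of the 27 mm hole in the eye, own (0, 0, 66) mm. A closed upright fingertip about 22 mm thick, moving 51 mm above the mat, fits between raised edge and eye plate: its front pushes the plate over; then, sinking to about 40 mm and moving on slowly to 80 mm past where the lug's origin was, it lets the eye plate down leaning on its back.
- lug_b: Second fallen lifting lug, the same part, lying in the same manner as lug_a but pointing another way; its axes and points are as for lug_a.
- lug_b_heel (a point): The same point on lug_b: lower underside edge, own (+35, 0, 0) mm.
- lug_b_rim (a point): The same point on lug_b: raised edge, own (-35, 0, 8) mm.
- lug_b_eye (a point): The same point on lug_b: centre of the eye's hole, own (0, 0, 66) mm.
- lug_c: Third lifting lug, the same part, standing upright on its base plate (93 mm high): leave it alone. Origin: centre of its underside.
- mat: Black rubber mat, fixed, 520 (x) x 860 (y) x 3 mm, its top 3 mm above the work surface; the lugs are on it. Origin: centre of its underside.
- spacer0: Zinc-plated spacer bushing, 48 mm diameter, 32 mm high, the lower of a stack of two, at the far edge of the mat. Origin: centre of its underside. Leave alone.
- spacer1: The upper spacer of the stack, same size, standing on the lower one. Leave alone.
- hoist_ring: Swivel hoist ring: round base 54 mm across with an upright bail, 87 mm high, at the far right of the mat. Origin: centre of its underside. Leave alone.
- nut: Large hex nut lying flat, 43 mm across, 19 mm high, near the mat's near edge, left of the middle. Origin: centre of its underside. Leave alone.
- wrench: Steel wrench lying flat on the mat's far edge, 190 mm long, about along y. Leave alone.
- can: Yellow can of thread lubricant with a white top, 60 mm across, 90 mm high, at the far left of the mat. Origin: centre of its underside. Leave alone.
Not all that is in view belongs to the job. What is shaped like the lug_a but orange or red is not meant. Leave any pink look-alike of the lug_b alone.

How it is judged:
At the end, for the whole second after the job is handed in: Both fallen lugs stand on their base plates on the mat, upright within 0.08 rad (about 4.5 degrees) and at rest, the underside edge they rolled about within 80 mm of where it was at the start; the third lug still stands (angle between each of lug_a, lug_b, lug_c's own z axis and vertical below 0.08 rad and height (world z) of lug_a between 0 and 0.008 m and distance of each of lug_a_heel, lug_b_heel from where it was at the start of the episode below 0.08 m and linear speed of each of lug_a, lug_b below 0.02 m/s and angular speed of each of lug_a, lug_b below 0.1 rad/s and height (world z) of lug_b between 0 and 0.008 m); the robot touches nothing.
It fails at once if a fallen lug picked up: its lower underside edge more than 25 mm above the work surface (height (world z) of any of lug_a_heel, lug_b_heel above 0.025 m).
It fails at once if a fallen lug let slam down (turning faster than 8.5 rad/s) (angular speed of any of lug_a, lug_b above 8.5 rad/s).
It fails at once if the standing lug shifted more than 15 mm or tipped (distance of lug_c from where it was at the start of the episode above 0.015 m or angle between lug_c's own z axis and vertical above 0.3 rad).
It fails at once if spacers, hoist ring, nut, wrench or can shifted more than 15 mm (distance of any of spacer0, spacer1, hoist_ring, nut, wrench, can from where it was at the start of the episode above 0.015 m).
It also fails if it takes over 53 s, if anything falls off the work surface, if the arm or the gripper's body presses on something with over 40 N, if the wrist force passes 120 N, or if a joint passes its speed limit or range.

## Robot

A 6-joint arm with a two-finger parallel gripper is mounted at the origin on the work surface. World frame = base frame: x ahead of the robot, y to its left, z up, the work surface at z = 0. Lengths are in m, angles in rad, forces in N, time in s.
With the tool pointing down it reaches from about 0.35 to 0.85 m from the base axis. Payload 8.1 kg.
Tool frame: the origin (TCP) lies on the mounting face of the last link; the fingertips stand 186 mm ahead of it and the grasp point (between the pads) lies 167 mm ahead of it; z points along the fingers, y is the line along which they close (so a half turn about z gives the same grasp; the last joint's range is limited). The gripper opens to 93 mm and grips with 3 to 60 N. Pads are 15 mm wide; open, the fingers measure 128 mm over their backs; the gripper's body (75 mm by 188 mm) begins 65 mm behind the grasp point.
Start: joints at [-1.32, 0.13, 1.488, -0, 1.523, -0.085], TCP at [0.198, -0.566, 0.405] pointing down, gripper open.
Joint ranges: [-2.96, 2.96], [-0.89, 2.26], [0.02, 2.5], [-1.34, 4.48], [0, 2.73], [-2.66, 2.66]. Speed limits (rad/s): [2.39, 2.39, 2.79, 3.14, 3.14, 3.14].

## Interface

Orientations are given as a rotation vector (axis times angle).
In Python, from plant import * gives the robot as it stands. The module is installed in compiled form; this text tells all that it offers.
- The arm moves only by the tool arm_command, never from a script. Its argument "increments" is a list of rows, each a list of 6 numbers: the shift along the tool's x, y, z in units of 0.2 m (1.0 is 0.2 m), then the turn, a rotation vector about the tool's x, y, z in units of pi rad (1.0 is pi rad). A call has exactly 5 rows; each row is the pose to reach, as a shift and turn from the pose commanded when the call began, along the tool's axes at that moment, turning the shorter way round; what a row does not reach only later rows make up. A row lasts 1/8 s, in which the tool goes at most 62.5 mm and 10.7 degrees, less where a joint would pass 70% of its speed; a pose out of reach is approached as far as the arm can. A call with a number of a shift or a turn outside -1 to 1 is refused whole. A call with a gripper value outside its range is refused whole. "fingers" is the closure, from -1 (fully open) to 1 (shut), set as the call begins (left out, the last holds). The fingers move at their own pace and stop on an object; "force" is the grip in N (left out, the last holds). Time passes only in rows, so rows that repeat a pose let the fingers close, or fill a call up. It gives the time, the measured TCP pose, the force, the opening and the grip force at its end, in the units of the state.
- read_state(): the state, without advancing time (a new reading comes with each control period).
- read_camera(name): name is "scene" or "top" or "wrist"; returns a dict with "image" (420x560x3 uint8, red, green, blue), "fx", "fy", "cx", "cy" (pixels), "T" (4x4, takes a point from camera to world coordinates). Camera axes: x right, y down, z forward; pixel columns grow to the right and rows downward; lengths in m; the calibration is good to about 2 mm. A picture is of the moment at which its call begins. There is no depth.
- close_job(): hands the job in; it is judged then, once.
The state is a dict: "t": time; "q": joint angles; "dq": joint speeds; "joint_torque": joint torques, N m; "tool_pos": TCP position; "orientation": TCP orientation; "force": force on the tool from outside, world axes, zero at the start; "wrist_torque": the same for the moment, N m; "opening": finger opening in m; "gripper_force": force on a finger pad.
Only numpy, scipy, OpenCV 4.12 (cv2) and the standard library are available. Lean on these libraries where they do the work, as an engineer would, in place of code of your own. Each camera call takes 0.05 s, during which the arm holds its last target. There are 200 camera calls.

## Working session

There is one attempt and no reset: what is moved stays moved. The work goes in short steps, Python scripts to look and compute and a tool call to move; the robot and the scene stay as the last step left them, time stands still between calls to the robot, and variables do not carry over. Pictures are saved under pics/ and viewed, at most 10 in all, crops included, and the job is handed in when it is done.

Besides the shell and the picture viewer there is one more tool, called after "Emit:" as name(argument=value, ...) on one line, values as JSON. arm_command: Moves the arm, as the interface text tells. Shifts and turns lie within -1 to 1; 1 stands for 0.2 m of shift or pi rad of turn. Its arguments: {"type":"object","properties":{"increments":{"type":"array","items":{"type":"array","items":{"type":"number","minimum":-1,"maximum":1}}},"fingers":{"type":"number"},"force":{"type":"number"}},"required":["increments"]}

```bash
mkdir -p pics; python3 - <<'E'
from plant import *
import cv2
s=read_state(); print(s['t'],s['tool_pos'],s['orientation'],s['opening'])
for n in ("top","scene"):
    c=read_camera(n); cv2.imwrite(f"pics/{n}0.png",c["image"][:,:,::-1]); print(n,c["fx"],c["fy"],c["cx"],c["cy"],c["T"].round(4).tolist())
E
```

```text
0.0 [ 0.197644   -0.56626497  0.40365859] [-3.09557918e+00 -5.24558016e-01  2.41766770e-04] 0.09311407993975838
top 460.74726249849664 460.74726249849664 283.18993353117935 215.95121304158036 [[-0.0044, -0.9868, 0.1616, 0.2369], [-0.9999, 0.0022, -0.0143, -0.0721], [0.0138, -0.1617, -0.9867, 1.5142], [0.0, 0.0, 0.0, 1.0]]
scene 546.528846266543 546.528846266543 282.00061300461266 206.98677044092898 [[-0.802, 0.3152, -0.5075, 1.2685], [0.5973, 0.4385, -0.6715, 0.9867], [0.0109, -0.8416, -0.5399, 0.9064], [0.0, 0.0, 0.0, 1.0]]
```

View pics/top0.png

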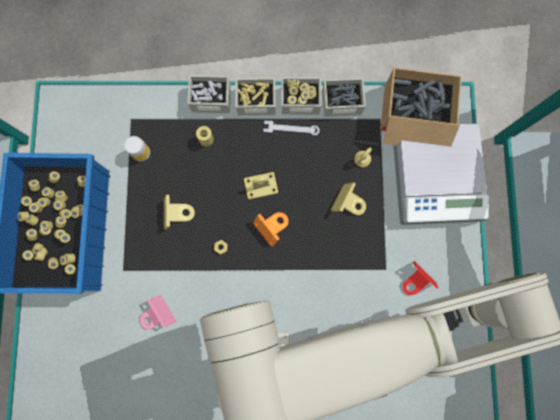

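View pics/scene0.png

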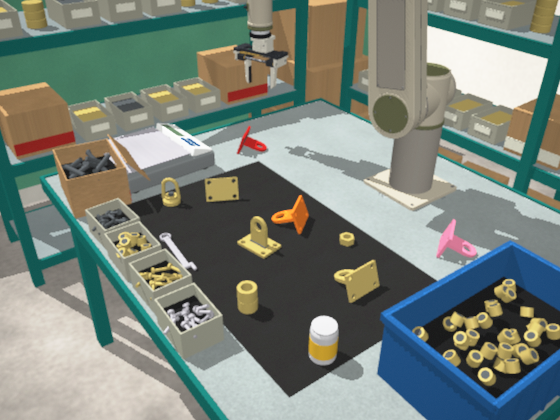

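Top view candidates are the yellow fallen lugs at (178,212) and (350,202), the standing lug at (261,185), and the look-alikes: orange (271,227), red (420,280) and pink (157,313). I choose the two yellow ones on the mat and check them in a crop.

```bash
python3 - <<'E'
import cv2,numpy as np
t=cv2.imread("pics/top0.png"); s=cv2.imread("pics/scene0.png")
z=lambda im,x,y,w,h:cv2.resize(im[y:y+h,x:x+w],(400,300),interpolation=cv2.INTER_CUBIC)
cv2.imwrite("pics/crop.png",np.vstack([np.hstack([z(t,150,185,64,48),z(t,318,175,64,48)]),np.hstack([z(s,320,250,80,60),z(s,180,160,80,60)])]))
hsv=cv2.cvtColor(t,cv2.COLOR_BGR2HSV)
m=cv2.inRange(hsv,(18,50,90),(35,255,255))
for c in cv2.findContours(m,cv2.RETR_EXTERNAL,cv2.CHAIN_APPROX_SIMPLE)[0]:
    if cv2.contourArea(c)>80: print(cv2.boundingRect(c),cv2.minAreaRect(c))
E
```

```text
(48, 257, 11, 12) ((53.0, 262.5), (11.0, 10.0), 90.0)
(60, 253, 16, 22) ((67.5, 263.5), (21.0, 15.0), 90.0)
(22, 243, 26, 18) ((34.5, 251.5), (17.0, 25.0), 90.0)
(214, 239, 14, 16) ((220.5, 246.5), (15.0, 13.0), 90.0)
(54, 229, 17, 14) ((61.74999237060547, 235.75001525878906), (16.26345443725586, 11.31370735168457), 45.0)
(26, 228, 11, 13) ((31.0, 234.0), (12.0, 10.0), 90.0)
(39, 220, 14, 15) ((45.60810089111328, 227.35137939453125), (12.494322776794434, 14.302711486816406), 9.462323188781738)
(19, 211, 20, 14) ((28.20000457763672, 217.40000915527344), (20.238576889038086, 10.75174331665039), 18.43494987487793)
(164, 194, 31, 35) ((179.0, 211.0), (34.0, 30.0), 90.0)
(21, 187, 61, 41) ((52.300010681152344, 204.0999755859375), (59.66069793701172, 34.10955047607422), 29.744882583618164)
(331, 182, 36, 34) ((352.20001220703125, 200.60000610351562), (31.304948806762695, 34.882659912109375), 26.56505012512207)
(28, 179, 12, 12) ((33.5, 184.5), (11.0, 11.0), 90.0)
(243, 171, 36, 29) ((260.52655029296875, 185.1260223388672), (23.021671295166016, 32.29214096069336), 78.11134338378906)
(49, 171, 11, 12) ((54.0, 176.5), (11.0, 10.0), 90.0)
(354, 147, 18, 21) ((362.5, 157.0), (20.0, 17.0), 90.0)
(130, 143, 21, 18) ((141.39024353027344, 153.48780822753906), (11.869206428527832, 19.677894592285156), 51.34019470214844)
(195, 125, 19, 21) ((204.69229125976562, 135.0384521484375), (21.355958938598633, 16.086305618286133), 56.3099365234375)
(383, 114, 76, 31) ((420.5, 129.0), (75.0, 30.0), -0.0)
(238, 82, 32, 24) ((253.7817840576172, 93.35359954833984), (22.4426212310791, 31.37762451171875), 86.98721313476562)
(287, 79, 30, 25) ((301.5, 91.0), (24.0, 29.0), 90.0)
```

View pics/crop.png

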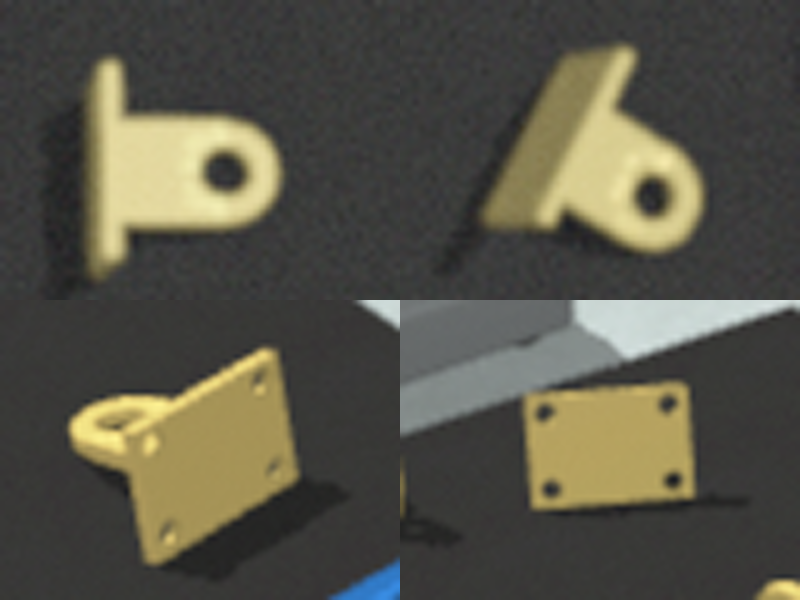

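The crop confirms both are yellow lugs lying on the eye. The left one's hole is at top pixel (186.2,212.5), with rim ends (169.8,194.6) and (170.3,226.9). The right one's hole is at (358.8,206.5), with rim ends (355.9,182.7) and (343.6,211.5).

```bash
cat > h.py <<'E'
import numpy as np
def ray(c,p,z):
    d=c["T"][:3,:3]@np.array([(p[0]-c["cx"])/c["fx"],(p[1]-c["cy"])/c["fy"],1.]); o=c["T"][:3,3]
    return o+d*(z-o[2])/d[2]
def proj(c,P):
    q=c["T"][:3,:3].T@(np.asarray(P)-c["T"][:3,3]); return (c["fx"]*q[0]/q[2]+c["cx"],c["fy"]*q[1]/q[2]+c["cy"])
def geom(eye,a):   # eye xy, direction a of eye (horizontal)
    h=np.array([np.cos(a),np.sin(a)]); e=np.array(eye)[:2]
    o=e-h*.0624; return dict(h=h,o=o,rim=o+h*.019,heel=o-h*.0114)
E
python3 - <<'E'
from plant import *
from h import *
t=read_camera("top"); s=read_camera("scene")
for n,hole,r1,r2 in (("L",(186.2,212.5),(169.8,194.6),(170.3,226.9)),("R",(358.8,206.5),(355.9,182.7),(343.6,211.5))):
    e=ray(t,hole,.017); p,q=ray(t,r1,.067),ray(t,r2,.067)
    m=(p+q)/2; d=(p-q)[:2]; L=np.linalg.norm(d); nrm=np.array([d[1],-d[0]])/L
    if nrm@(e-m)[:2]<0: nrm=-nrm
    print(n,"eye",e.round(4),"rim",m.round(4),"len",L,"ang from edge",np.degrees(np.arctan2(*nrm[::-1])),"ang mid-eye",np.degrees(np.arctan2(*(e-m)[1::-1])),"dist",np.linalg.norm((e-m)[:2]))
    a=np.arctan2(*nrm[::-1]); g=geom(e,a); print({k:v.round(4) for k,v in g.items()})
    w=np.array([-g["h"][1],g["h"][0]])
    print("scene rim ends",[np.round(proj(s,[*(g["rim"]+k*w*.05),.067])) for k in(-1,1)],"heel ends",[np.round(proj(s,[*(g["heel"]+k*w*.05),.003])) for k in(-1,1)])
for n,p,z in(("c",(261,185),.01),("orange",(271,227),.03),("ring",(363,158),.05),("nut",(221,247),.01)): print(n,ray(t,p,z).round(3))
E
```

```text
L eye [0.4943 0.225  0.017 ] rim [0.4918 0.2665 0.067 ] len 0.10436117023364808 ang from edge -87.1195237043223 ang mid-eye -86.480625525887 dist 0.04151895107522387
{'h': array([ 0.0503, -0.9987]), 'o': array([0.4912, 0.2874]), 'rim': array([0.4922, 0.2684]), 'heel': array([0.4906, 0.2987])}
scene rim ends [array([372., 259.]), array([343., 276.])] heel ends [array([378., 285.]), array([350., 303.])]
R eye [ 0.5133 -0.3444  0.017 ] rim [ 0.5351 -0.3072  0.067 ] len 0.10329968255460352 ang from edge -114.11842958299013 ang mid-eye -120.3595857330888 dist 0.04306444874294689
{'h': array([-0.4086, -0.9127]), 'o': array([ 0.5388, -0.2874]), 'rim': array([ 0.531 , -0.3048]), 'heel': array([ 0.5435, -0.277 ])}
scene rim ends [array([237., 176.]), array([205., 179.])] heel ends [array([239., 198.]), array([207., 202.])]
c [ 0.588 -0.02   0.01 ]
orange [ 0.444 -0.054  0.03 ]
ring [ 0.67  -0.357  0.05 ]
nut [0.381 0.11  0.01 ]
```

Emit:
arm_command(increments=[[0.15,-0.05,0,0,0,-0.05],[0.38,-0.12,0,0,0,-0.1],[0.6,-0.19,0,0,0,-0.15],[0.82,-0.26,0,0,0,-0.2],[1.0,-0.3,0,0,0,-0.26]], fingers=1, force=20)

```text
t: 0.82
tool_pos: [0.368, -0.4426, 0.4046]
orientation: [-2.629, -1.719, -0.0]
force: [-0.1, -0.4, -0.6]
opening: 0.0478
gripper_force: 0.0
```

```bash
cat >> h.py <<'E'
from scipy.spatial.transform import Rotation as Ro
def togo(s,xy,z,ang):   # units to reach TCP xy,z, tool down with x at ang(deg)
    R=Ro.from_rotvec(s["orientation"]); a=np.radians(ang); c,n=np.cos(a),np.sin(a)
    G=Ro.from_matrix(np.array([[c,n,0],[n,-c,0],[0,0,-1.]]))
    return np.r_[R.inv().apply(np.r_[xy,z]-s["tool_pos"])/.2,(R.inv()*G).as_rotvec()/np.pi].round(4)
L=dict(o=np.array([.4912,.2874]),h=np.array([.0503,-.9987]),ang=92.9)
Rr=dict(o=np.array([.5388,-.2874]),h=np.array([-.4086,-.9127]),ang=65.9)
def at(g,d): return g["o"]+g["h"]*d   # d along eye direction from origin
E
python3 - <<'E'
from plant import *
from h import *
s=read_state(); print(s["t"],s["tool_pos"],s["q"],s["opening"],togo(s,at(Rr,.045),.405,Rr["ang"]))
E
```

```text
0.825 [ 0.36804473 -0.44260836  0.40462301] [-9.66244545e-01  6.49911145e-02  1.55809677e+00  1.86850061e-04
  1.51872383e+00 -5.53460678e-01] 0.047827049918741066 [ 8.284e-01  4.689e-01 -1.700e-03 -0.000e+00 -1.000e-04  2.500e-03]
```

Emit:
arm_command(increments=[[0.15,0.08,0,0,0,0],[0.38,0.21,0,0,0,0],[0.6,0.34,0,0,0,0],[0.76,0.43,0,0,0,0],[0.83,0.47,0,0,0,0]])

```text
t: 1.45
tool_pos: [0.5215, -0.3291, 0.4044]
orientation: [-2.633, -1.713, 0.0]
force: [-1.6, -0.7, -0.0]
opening: 0.0008
gripper_force: 0.0
```

```bash
python3 - <<'E'
from plant import *
from h import *
import cv2
s=read_state(); print(s["t"],s["opening"],togo(s,at(Rr,.045),.240,Rr["ang"]))
c=read_camera("wrist"); im=c["image"][:,:,::-1].copy(); cv2.imwrite("pics/w1.png",im)
g=Rr; w=np.array([-g["h"][1],g["h"][0]])
for d,z in((.019,.067),(-.0114,.003)): print([np.round(proj(c,[*(at(g,d)+k*w*.05),z])) for k in(-1,1)])
print(proj(c,[*at(g,.064),.0195]))
E
```

```text
1.45 0.0008040980113305251 [ 6.000e-04 -5.800e-03  8.218e-01 -2.000e-04 -1.000e-04  1.100e-03]
[array([220., 169.]), array([329., 169.])]
[array([228., 132.]), array([322., 133.])]
(np.float64(274.8203286329712), np.float64(204.33447649658606))
```

View pics/w1.png

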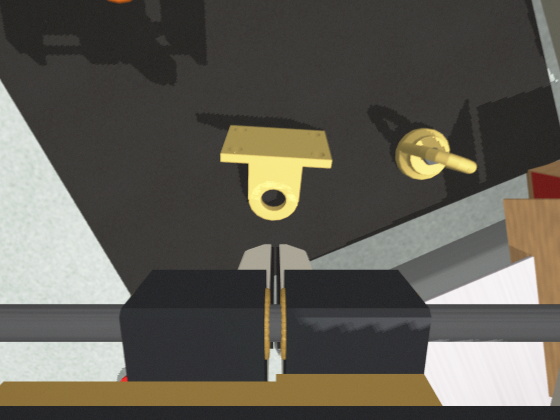

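The wrist view shows the right lug with rim ends at (220,161) and (331,167) and the hole at (273,198). It sits about 5 mm further along the push than I had, and is turned about 3°.

```bash
python3 - <<'E'
from plant import *
from h import *
s=read_state(); c=read_camera("wrist")
p,q=ray(c,(220,161),.067),ray(c,(331,167),.067); e=ray(c,(273,198),.0185)
d=(p-q)[:2]; a=np.degrees(np.arctan2(d[1],d[0]))-90
m=(p+q)/2; print(p,q,e,np.linalg.norm(d),a,"push from eye", np.degrees(np.arctan2(*(m-e)[1::-1])))
a=63.; h=-np.array([np.cos(np.radians(a)),np.sin(np.radians(a))])
o=(e[:2]-h*.064+m[:2]-h*.019)/2; print(o,e[:2]-h*.064,m[:2]-h*.019)
open("h.py","a").write(f"\nRr=dict(o=np.array({o.round(4).tolist()}),h=np.array({h.round(4).tolist()}),ang={a})\n")
print(togo(s,o+h*.045,.240,a))
E
```

```text
[ 0.48893956 -0.27718107  0.067     ] [ 0.57940365 -0.3232715   0.067     ] [ 0.51435237 -0.33819323  0.0185    ] 0.10152871149284298 63.001675282351556 push from eye 62.434854561102355
[ 0.54310259 -0.28223299] [ 0.54340776 -0.28116881] [ 0.54279743 -0.28329716]
[ 2.970e-02 -9.800e-03  8.216e-01 -1.000e-04 -3.000e-04  1.730e-02]
```

Emit:
arm_command(increments=[[0.03,-0.01,0.12,0,0,0.017],[0.03,-0.01,0.35,0,0,0.017],[0.03,-0.01,0.58,0,0,0.017],[0.03,-0.01,0.76,0,0,0.017],[0.03,-0.01,0.822,0,0,0.017]])

```text
t: 2.17
tool_pos: [0.5188, -0.3247, 0.2375]
orientation: [-2.677, -1.635, 0.003]
force: [0.8, -0.4, 0.0]
opening: 0.0004
gripper_force: 0.0
```

```bash
python3 - <<'E'
from plant import *
from h import *
s=read_state(); print(s["tool_pos"],s["force"],togo(s,at(Rr,-.08),.229,Rr["ang"]))
E
```

```text
[ 0.51878801 -0.32472617  0.23747059] [ 0.80005855 -0.35432212  0.03635694] [ 6.447e-01  1.010e-02  4.250e-02 -1.500e-03 -1.000e-04 -9.000e-04]
```

Emit:
arm_command(increments=[[0.03,0.005,0,0,0,0],[0.06,0.005,0,0,0,0],[0.09,0.005,0,0,0,0],[0.12,0.005,0,0,0,0],[0.15,0.005,0,0,0,0]])

```text
t: 2.8
tool_pos: [0.5358, -0.2979, 0.2412]
orientation: [2.678, 1.639, 0.001]
force: [-0.7, -1.8, 2.8]
opening: 0.0005
gripper_force: 1.1
```

Emit:
arm_command(increments=[[0.03,0,0,0,0,0],[0.06,0,0,0,0,0],[0.09,0,0,0,0,0],[0.12,0,0,0,0,0],[0.15,0,0,0,0,0]])

```text
t: 3.42
tool_pos: [0.5491, -0.2707, 0.2399]
orientation: [-2.679, -1.639, 0.0]
force: [-0.7, -1.3, 0.5]
opening: 0.0006
gripper_force: 0.5
```

```bash
python3 - <<'E'
from plant import *
from h import *
import cv2
s=read_state(); print(s["tool_pos"],s["force"],togo(s,at(Rr,-.08),.229,Rr["ang"]))
a=read_camera("scene")["image"][140:220,150:270,::-1]; b=read_camera("wrist")["image"][:,:,::-1]
cv2.imwrite("pics/r2.png",np.vstack([cv2.resize(a,(400,267),interpolation=cv2.INTER_CUBIC),cv2.resize(b,(400,300))]))
E
```

```text
[ 0.5490737  -0.27070556  0.23986279] [-0.71446028 -1.33255774  0.52516883] [ 3.352e-01 -9.000e-04  5.440e-02 -3.000e-04 -1.000e-04 -4.000e-04]
```

View pics/r2.png

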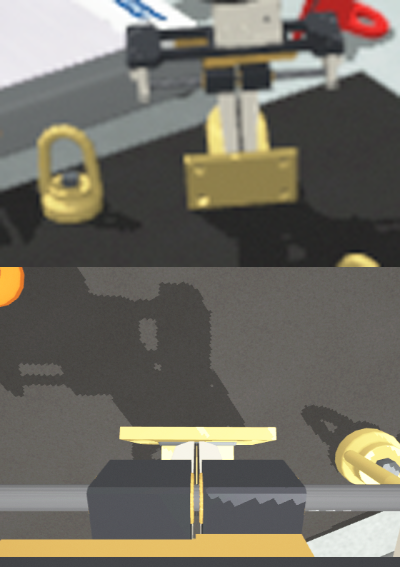

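The lug has rolled about halfway, with the finger between the plate and the eye. Next I follow it over slowly.

Emit:
arm_command(increments=[[0.02,0,0.0,0,0,0],[0.04,0,0.005,0,0,0],[0.06,0,0.008,0,0,0],[0.08,0,0.012,0,0,0],[0.1,0,0.016,0,0,0]])

```text
t: 4.15
tool_pos: [0.5583, -0.2531, 0.2371]
orientation: [-2.68, -1.64, -0.0]
force: [0.8, 0.9, -1.5]
opening: 0.0006
gripper_force: 1.8
```

Emit:
arm_command(increments=[[0.02,0,0.006,0,0,0],[0.04,0,0.012,0,0,0],[0.06,0,0.018,0,0,0],[0.08,0,0.024,0,0,0],[0.1,0,0.03,0,0,0]])

```text
t: 4.78
tool_pos: [0.5672, -0.2355, 0.2309]
orientation: [-2.68, -1.64, 0.001]
force: [-0.2, 1.3, 0.6]
opening: 0.0004
gripper_force: 0.0
```

Emit:
arm_command(increments=[[0.02,0,0.004,0,0,0],[0.04,0,0.008,0,0,0],[0.06,0,0.008,0,0,0],[0.08,0,0.008,0,0,0],[0.1,0,0.008,0,0,0]])

```text
t: 5.4
tool_pos: [0.5765, -0.2177, 0.2296]
orientation: [2.68, 1.64, 0.0]
force: [-0.9, 0.1, 0.1]
opening: 0.0005
gripper_force: 0.0
```

```bash
python3 - <<'E'
from plant import *
from h import *
import cv2
s=read_state(); print(s["tool_pos"],s["force"],togo(s,at(Rr,-.08),.229,Rr["ang"]))
a=read_camera("scene")["image"][140:220,150:270,::-1]; b=read_camera("wrist")["image"][:,:,::-1]
cv2.imwrite("pics/r3.png",np.vstack([cv2.resize(a,(400,267),interpolation=cv2.INTER_CUBIC),cv2.resize(b,(400,300))]))
E
```

```text
[ 0.57650426 -0.21766633  0.22961528] [-0.87838012  0.09387254  0.10482969] [ 0.0367 -0.0024  0.0031  0.      0.     -0.0004]
```

View pics/r3.png

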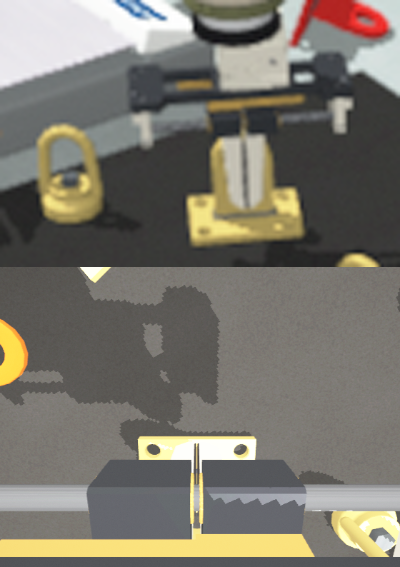

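The lug looks upright. I'll finish the last 8 mm, then rise.

Emit:
arm_command(increments=[[0.02,0,0,0,0,0],[0.04,0,0,0,0,0],[0.05,0,0,0,0,0],[0.06,0,0,0,0,0],[0.06,0,0,0,0,0]])

```text
t: 6.12
tool_pos: [0.5819, -0.2071, 0.2296]
orientation: [2.68, 1.64, -0.0]
force: [-0.4, 0.3, -0.1]
opening: 0.0
gripper_force: 0.0
```

Emit:
arm_command(increments=[[0,0,-0.1,0,0,0],[0,0,-0.3,0,0,0],[0,0,-0.55,0,0,0],[0,0,-0.8,0,0,0],[0,0,-0.9,0,0,0]])

```text
t: 6.75
tool_pos: [0.5823, -0.2075, 0.4155]
orientation: [2.675, 1.636, 0.007]
force: [-0.3, 1.1, 0.7]
opening: 0.0005
gripper_force: 0.0
```

```bash
python3 - <<'E'
from plant import *
from h import *
s=read_state(); print(s["t"],s["tool_pos"],s["force"],togo(s,at(L,.045),.405,L["ang"]))
E
```

```text
6.75 [ 0.58227221 -0.20752257  0.4155273 ] [-0.29031377  1.06253516  0.73400838] [ 1.8010e+00 -1.4201e+00  4.2500e-02  2.4000e-03  5.0000e-04 -1.6660e-01]
```

Emit:
arm_command(increments=[[0.12,-0.1,0,0,0,-0.03],[0.32,-0.25,0,0,0,-0.07],[0.52,-0.41,0,0,0,-0.11],[0.72,-0.57,0,0,0,-0.14],[0.92,-0.72,0,0,0,-0.166]])

```text
t: 7.38
tool_pos: [0.5365, 0.0236, 0.4093]
orientation: [-2.163, -2.278, 0.001]
force: [1.2, -0.0, 0.6]
opening: 0.0007
gripper_force: 0.0
```

```bash
python3 - <<'E'
from plant import *
from h import *
s=read_state(); print(s["t"],s["tool_pos"],s["force"],togo(s,at(L,.045),.405,L["ang"]))
E
```

```text
7.375 [0.53652703 0.02362607 0.4093264 ] [ 1.15733385 -0.04933318  0.56643422] [ 1.1038e+00 -1.5860e-01  2.1800e-02 -2.0000e-04 -0.0000e+00  3.0000e-04]
```

Emit:
arm_command(increments=[[0.25,-0.05,0,0,0,0],[0.5,-0.09,0,0,0,0],[0.75,-0.13,0.02,0,0,0],[0.93,-0.16,0.02,0,0,0],[1.0,-0.16,0.02,0,0,0]])

```text
t: 8.0
tool_pos: [0.4948, 0.222, 0.4053]
orientation: [-2.163, -2.277, 0.001]
force: [-0.1, -0.5, 0.2]
opening: 0.0002
gripper_force: 0.0
```

```bash
python3 - <<'E'
from plant import *
from h import *
import cv2
s=read_state(); print(s["t"],togo(s,at(L,.045),.240,L["ang"]))
c=read_camera("wrist"); im=c["image"][:,:,::-1].copy(); cv2.imwrite("pics/w2.png",im)
g=L; w=np.array([-g["h"][1],g["h"][0]])
print([np.round(proj(c,[*(at(g,.019)+k*w*.05),.067])) for k in(-1,1)],proj(c,[*at(g,.064),.0185]))
E
```

```text
8.0 [ 1.025e-01 -8.000e-04  8.264e-01 -3.000e-04  0.000e+00  2.000e-04]
[array([221., 147.]), array([331., 147.])] (np.float64(275.75731101885486), np.float64(185.8621068091968))
```

View pics/w2.png

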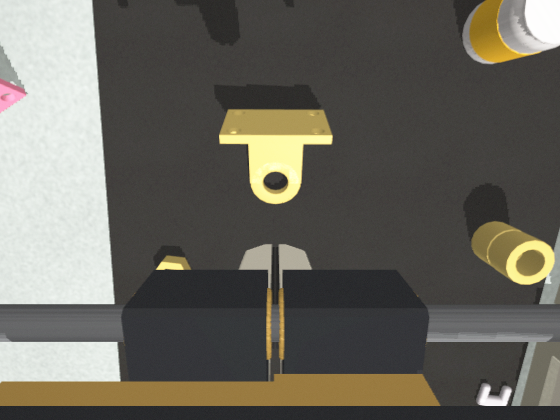

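The wrist view shows the left lug with rim ends at (220,143) and (331,144) and the hole at (276,181). It is square to the tool and about 4 mm further on. I descend and repeat the same sequence.

Emit:
arm_command(increments=[[0.05,0,0.12,0,0,0],[0.1,0,0.35,0,0,0],[0.11,0,0.58,0,0,0],[0.11,0,0.76,0,0,0],[0.11,0,0.826,0,0,0]])

```text
t: 8.68
tool_pos: [0.4939, 0.2408, 0.2376]
orientation: [-2.167, -2.273, 0.007]
force: [-0.1, -0.2, -0.2]
opening: 0.0006
gripper_force: 0.0
```

Emit:
arm_command(increments=[[0.03,0,0,0,0,0],[0.06,0,0,0,0,0],[0.09,0,0,0,0,0],[0.12,0,0,0,0,0],[0.15,0,0,0,0,0]])

```text
t: 9.3
tool_pos: [0.4934, 0.2727, 0.2411]
orientation: [2.166, 2.274, 0.001]
force: [1.2, -3.6, 2.9]
opening: 0.0009
gripper_force: 1.7
```

Emit:
arm_command(increments=[[0.03,0,0,0,0,0],[0.06,0,0,0,0,0],[0.09,0,0,0,0,0],[0.12,0,0,0,0,0],[0.15,0,0,0,0,0]])

```text
t: 9.93
tool_pos: [0.4914, 0.3027, 0.2399]
orientation: [-2.166, -2.275, 0.001]
force: [0.6, -1.9, -1.0]
opening: 0.0006
gripper_force: 0.9
```

```bash
echo 'L["o"]=np.array([.491,.292])' >> h.py; python3 - <<'E'
from plant import *
from h import *
import cv2
s=read_state(); print(s["tool_pos"],s["force"],togo(s,at(L,-.08),.229,L["ang"]))
a=read_camera("scene")["image"][230:330,300:450,::-1]; b=read_camera("wrist")["image"][:,:,::-1]
cv2.imwrite("pics/l2.png",np.vstack([cv2.resize(a,(400,267),interpolation=cv2.INTER_CUBIC),cv2.resize(b,(400,300))]))
E
```

```text
[0.49138986 0.3026711  0.23991302] [ 0.55052499 -1.87342081 -1.03867664] [ 3.468e-01 -5.100e-03  5.460e-02 -2.000e-04  0.000e+00 -5.000e-04]
```

View pics/l2.png

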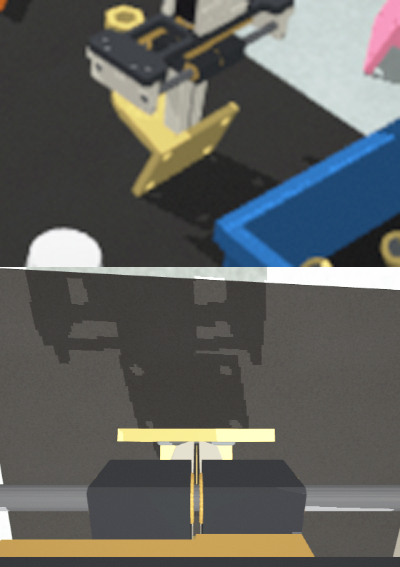

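The left lug is at the same half-rolled stage, and the bin is clear. I continue as before.

Emit:
arm_command(increments=[[0.02,0,0.0,0,0,0],[0.04,0,0.005,0,0,0],[0.06,0,0.008,0,0,0],[0.08,0,0.012,0,0,0],[0.1,0,0.016,0,0,0]])

```text
t: 10.65
tool_pos: [0.4906, 0.3227, 0.2372]
orientation: [-2.166, -2.275, -0.001]
force: [1.2, -0.5, 0.0]
opening: 0.0006
gripper_force: 0.0
```

Emit:
arm_command(increments=[[0.02,0,0.006,0,0,0],[0.04,0,0.012,0,0,0],[0.06,0,0.018,0,0,0],[0.08,0,0.024,0,0,0],[0.1,0,0.03,0,0,0]])

```text
t: 11.28
tool_pos: [0.4895, 0.3425, 0.2309]
orientation: [-2.166, -2.275, 0.0]
force: [-0.6, 5.2, -2.2]
opening: 0.0004
gripper_force: 1.9
```

Emit:
arm_command(increments=[[0.02,0,0.004,0,0,0],[0.04,0,0.008,0,0,0],[0.06,0,0.008,0,0,0],[0.08,0,0.008,0,0,0],[0.1,0,0.008,0,0,0]])

```text
t: 11.9
tool_pos: [0.4887, 0.3624, 0.2296]
orientation: [2.166, 2.275, 0.0]
force: [-0.4, 0.7, -0.2]
opening: 0.0005
gripper_force: 0.0
```

Emit:
arm_command(increments=[[0.02,0,0,0,0,0],[0.03,0,0,0,0,0],[0.05,0,0,0,0,0],[0.06,0,0,0,0,0],[0.06,0,0,0,0,0]])

```text
t: 12.52
tool_pos: [0.4881, 0.3743, 0.2295]
orientation: [2.166, 2.275, -0.0]
force: [-0.3, -0.7, -0.4]
opening: 0.0005
gripper_force: 0.0
```

```bash
python3 - <<'E'
from plant import *
from h import *
import cv2
s=read_state(); print(s["tool_pos"],s["force"])
a=read_camera("scene")["image"][230:330,300:450,::-1]; b=read_camera("wrist")["image"][:,:,::-1]
cv2.imwrite("pics/l3.png",np.vstack([cv2.resize(a,(400,267),interpolation=cv2.INTER_CUBIC),cv2.resize(b,(400,300))]))
E
```

```text
[0.48805456 0.37432203 0.22951844] [-0.31983657 -0.68009629 -0.39195292]
```

View pics/l3.png

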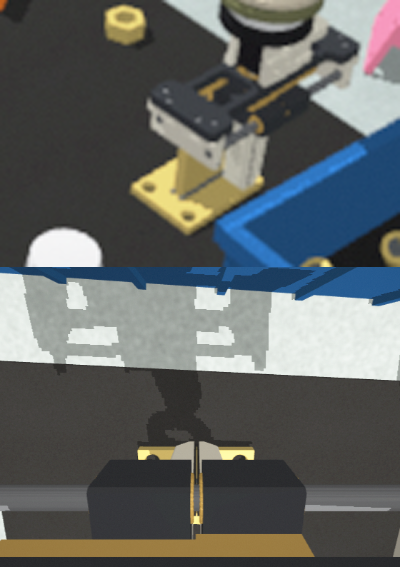

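The lug stands flat and the finger is free of it. I rise and take a last look.

Emit:
arm_command(increments=[[0,0,-0.1,0,0,0],[0,0,-0.3,0,0,0],[0,0,-0.55,0,0,0],[0,0,-0.8,0,0,0],[0,0,-0.9,0,0,0]])

```text
t: 13.25
tool_pos: [0.4885, 0.3744, 0.4155]
orientation: [2.165, 2.274, 0.011]
force: [0.6, -0.2, -0.4]
opening: 0.0005
gripper_force: 0.0
```

Emit:
arm_command(increments=[[0,0,0,0,0,0],[0,0,0,0,0,0],[0,0,0,0,0,0],[0,0,0,0,0,0],[0,0,0,0,0,0]])

```text
t: 13.88
tool_pos: [0.488, 0.3741, 0.4088]
orientation: [-2.166, -2.275, 0.002]
force: [0.0, 0.2, -0.8]
opening: 0.0004
gripper_force: 0.0
```

```bash
python3 - <<'E'
from plant import *
import cv2
c=read_camera("scene")["image"][:,:,::-1]; cv2.imwrite("pics/end.png",c)
E
```

```text
(no output)
```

View pics/end.png

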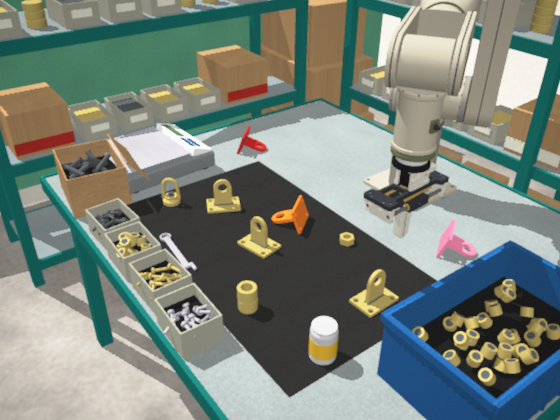

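All three lugs stand, at (223,198), (260,238) and (375,292). Everything else is where it was, and the arm is clear.

```bash
python3 -c "
from plant import *
print(close_job())"
```

```text
the job is handed in; nothing more can be done
None
```

Both fallen lugs were tipped back and stand on their bases, the last camera view shows nothing else disturbed, and the job was handed in at about 14 s; no verdict came back.

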